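# Set the buffet warmer by clicks and start it

## Robot

A 6-joint arm with a two-finger parallel gripper is mounted at the origin on the work surface. World frame = base frame: x ahead of the robot, y to its left, z up, the work surface at z = 0. Lengths are in m, angles in degrees, forces in N, time in s.
With the tool pointing down it reaches from about 0.275 to 0.85 m from the base axis. Payload 19 kg.
Tool frame: the origin (TCP) lies midway between the tips of the shut fingers; the grasp point (between the pads) lies 19 mm behind it; z points along the fingers, y is the line along which they close (so a half turn about z gives the same grasp; the last joint's range is limited). The gripper opens to 85 mm and grips with 20 to 120 N. Pads are 22 mm wide; open, the fingers measure 114 mm over their backs; the gripper's body (76 mm by 85 mm) begins 54 mm behind the grasp point. The pads swing forward as they close: fully open they stand 13 mm farther back than shut.
Start: joints at [64.687, 8.623, 82.357, -0, 89.026, -7.678], TCP at [0.174, 0.548, 0.231] pointing down, gripper open.
Joint ranges: [-160.23, 160.23], [-39.13, 120.54], [6.94, 153.29], [-79.49, 259.48], [9.18, 160.14], [-161.06, 161.06]. Speed limits (degrees/s): [108.29, 108.29, 127.2, 172.46, 172.46, 172.46].

## Interface

Orientations are given as [roll, pitch, yaw] about the fixed x, y, z axes, in that order (R = Rz(yaw) Ry(pitch) Rx(roll)).
In Python, from workcell import env, snapshot, order gives the robot as it stands.
- The arm moves only by the tool step_arm, never from a script. Its argument "targets" is a list that holds one entry, the list of rows, each a list of 6 numbers: the shift along the world's x, y, z normalised to -1 to 1, where 1 is 100 mm, then the turn, a rotation vector about the world's x, y, z normalised to -1 to 1, where 1 is 90 degrees. In form: [[[tx, ty, tz, ax, ay, az], ...]]. A call has 1 to 12 rows; each row is the pose to reach, as a shift and turn from the pose commanded when the call began; what a row does not reach only later rows make up. A row lasts 1/8 s, in which the tool goes at most 62.5 mm and 10.7 degrees, less where a joint would pass 70% of its speed; a pose out of reach is approached as far as the arm can. A call with a number of a shift or a turn outside -1 to 1 is refused whole. A call with a gripper value outside its range is refused whole. "gripper" is the opening, from -1 (shut) to 1 (fully open), set as the call begins (left out, the last holds). The fingers move at their own pace and stop on an object; "squeeze" is the grip in N (left out, the last holds). Time passes only in rows, so rows that repeat a pose let the fingers close. It gives the time, the measured TCP pose, the force, the opening and the grip force at its end, in the units of the state.
- env.get_obs(): the state, without advancing time (a new reading comes with each control period).
- snapshot(name): name is "scene" or "top"; returns a dict with "frame" (420x560x3 uint8, blue, green, red), "vertical_fov" (degrees; the focal length in pixels is half the picture's height over the tangent of half this angle, whatever the lens; pixels are square), "cx", "cy" (the principal point, pixels), "extrinsics" (4x4, takes a point from camera to world coordinates). Camera axes: x right, y down, z forward; pixel columns grow to the right and rows downward; lengths in m; the calibration is good to about 2 mm. A picture is of the moment at which its call begins. There is no depth.
- order.sign_off(): hands the job in; it is judged then, once.
The state is a dict: "clock": time; "joint_pos": joint angles; "joint_vel": joint speeds; "joint_torque": joint torques, N m; "position": TCP position; "eef_rot": TCP orientation; "wrist_force": force on the tool from outside, world axes, zero at the start; "ft_torque": the same for the moment, N m; "grip_width": finger opening in m; "gripper_force": force on a finger pad.
Only numpy, scipy, OpenCV 4.12 (cv2) and the standard library are available. Lean on these libraries where they do the work, as an engineer would, in place of code of your own. Each camera call takes 0.05 s, during which the arm holds its last target. There are 200 camera calls.

## Task

Start the buffet warmer on heat four: push its thumb lever all the way back against its end stop, towards the pot, and hold it there with a steady push of about 10 N for half a second to clear the old setting, then push it the other way one click at a time, pausing half a second in each notch, until it sits in the fourth notch, without ever going past it. Then press the start button fully down and let go. Work by feel and keep every push on the warmer and its controls under 15 N, and leave the pot, ramekin, tongs and jar where they are.

Things in the scene. Friction and masses are not known exactly. Their poses are not given: they have to be found in the camera images.
- warmer: Fixed steel buffet warmer, a box 280 (x) x 400 (y) x 80 mm high; origin at the centre of its underside, on the table. In its own frame the pot stands on the +y part of its flat top and the controls are in a strip along the -y end: the thumb lever and, behind its pivot (+x), the start button.
- tab (a point): Centre of the upright black thumb tab at the end of the lever arm, 24 mm above the warmer's top. The tab is 20 mm long (along the arm) x 10 mm thick (along its travel) x 34 mm high, from 5 to 39 mm above the top. Push it with a fingertip from either side; gripping it is not needed. It starts in some notch from 1 to 3.
- pivot (a point): Lever pivot, vertical axis, at the warmer's top (warmer frame x +30, y -125 mm). The arm swings level, 75 mm from here to the tab's centre, pointing to the warmer's -x: straight to -x is half-way between notches 3 and 4. Notches 0 to 7 are 0.1 rad (7.5 mm at the tab) apart; higher ones lie to the warmer's -y, away from the pot.
- scale (a point): Middle of the row of eight white ticks on the warmer's top, one ahead of each notch 0 to 7. About 6 to 7 N at the tab lifts the lever out of a notch; the force then falls and past half-way it snaps into the next. A hard end stop lies 2.2 mm (at the tab) behind notch 0, pot side; let go there, the lever springs back to notch 0; the first click from it is notch 1.
- start_top (a point): Centre of the top of the round grey start button, 28 mm across, in a low black housing on the warmer's top; it goes straight down 6 mm, needs 5 N when fully down and springs back.
- start (a joint): Travel of the start button: 0 up, 0.006 m fully down.
- pot_mid (a point): Middle of the closed teal cast-iron pot standing on the warmer, 200 mm across (236 over its side handles), 78 mm high over its lid knob; this point is 35 mm above its underside. Bystander.
- ramekin: White ceramic bowl, 90 mm across, 45 mm high, on the table; origin under its centre. Bystander.
- tongs: Steel serving tongs lying on the table, about 210 mm long along x, 50 mm wide, 12 mm high; origin under the middle. Bystander.
- jar: Closed spice jar on the table, 56 mm across, 90 mm high; origin under its centre. Bystander.

How it is judged (in metres and radians):
On the way, in this order (a step that is already met when the one before it is completed fails the run):
1. the fingers hold the lever back against its end stop (within 1 mm) with over 7 N for 0.3 s (y of tab in the frame of warmer above -0.09818 m and contact force between the fingers and warmer above 7 N), for 0.3 s.
2. the lever has come to the first notch and paused there (within 2.3 mm at the tab, 0.2 s) (y of tab in the frame of warmer between -0.10863 and -0.10427 m), for 0.2 s.
3. the lever has come to the second notch and paused there (within 2.3 mm at the tab, 0.2 s) (y of tab in the frame of warmer between -0.11602 and -0.11157 m), for 0.2 s.
4. the lever has come to the third notch and paused there (within 2.3 mm at the tab, 0.2 s) (y of tab in the frame of warmer between -0.1235 and -0.11901 m), for 0.2 s.
5. the lever has come to the fourth notch and paused there (within 2.3 mm at the tab, 0.2 s) (y of tab in the frame of warmer between -0.13099 and -0.1265 m), for 0.2 s.
6. the start button is pushed down (at least 4 mm) with the lever in the fourth notch (all of step 5 and value of joint start above 0.004 m), for 0.05 s.
At the end, for the whole second after the job is handed in: The lever rests in the fourth notch (tab within 1.9 mm of it), the start button is up again (under 1.5 mm), and the pot, ramekin, tongs and jar are within 15 mm of where they stood (y of tab in the frame of warmer between -0.13062 and -0.12687 m and value of joint start below 0.0015 m and distance of each of pot_mid, ramekin, tongs, jar from where it was at the start of the episode below 0.015 m); the robot touches nothing.
It fails at once if the lever goes past the fourth notch by more than 0.6 of a notch (y of tab in the frame of warmer below -0.13323 m).
It fails at once if the warmer or one of its controls is pushed with more than 16 N (contact force between any of the fingers, the arm and warmer above 16 N).
It fails at once if the pot, ramekin, tongs or jar is shifted by more than 15 mm (distance of any of pot_mid, ramekin, tongs, jar from where it was at the start of the episode above 0.015 m).
It also fails if it takes over 72 s, if anything falls off the work surface, if the arm or the gripper's body presses on something with over 40 N, if the wrist force passes 120 N, or if a joint passes its speed limit or range.

## Working session

There is one attempt and no reset: what is moved stays moved. The work goes in short steps, Python scripts to look and compute and a tool call to move; the robot and the scene stay as the last step left them, time stands still between calls to the robot, and variables do not carry over. Pictures are saved under pics/ and viewed, at most 10 in all, crops included, and the job is handed in when it is done.

Besides the shell and the picture viewer there is one more tool, called after "Emit:" as a command line: name --argument value ..., lists and objects as JSON in quotes. step_arm: Moves the arm, as the interface text tells. Scaled input: -1 to 1 covers 100 mm each way for a shift and 90 degrees each way for a turn. Its arguments: {"type":"object","properties":{"targets":{"type":"array"},"gripper":{"type":"number"},"squeeze":{"type":"number"}},"required":["targets"]}

```bash
mkdir -p pics
cat > h.py <<'E'
import numpy as np,cv2
from workcell import env,snapshot,order
def ray(s,u,v):
    f=s["frame"].shape[0]/2/np.tan(np.radians(s["vertical_fov"])/2)
    E=np.array(s["extrinsics"]);d=E[:3,:3]@np.array([(u-s["cx"])/f,(v-s["cy"])/f,1]);return E[:3,3],d
def onz(s,u,v,z):
    o,d=ray(s,u,v);return o+d*(z-o[2])/d[2]
E
python3 - <<'E'
from h import *
import pickle
for n in("scene","top"):
    s=snapshot(n);cv2.imwrite(f"pics/{n}1.png",s["frame"]);pickle.dump(s,open(n+".pkl","wb"))
    print(n,s["vertical_fov"],s["cx"],s["cy"],np.round(s["extrinsics"],3).tolist())
o=env.get_obs();print({k:np.round(v,3).tolist() for k,v in o.items()})
E
```

```text
scene 45.587836641244266 281.50934088016083 212.52301028107374 [[0.812, 0.501, -0.301, 1.022], [0.584, -0.705, 0.402, -0.611], [-0.011, -0.502, -0.865, 1.441], [0.0, 0.0, 0.0, 1.0]]
top 46.16343408696856 290.6198043005378 208.76930152366808 [[-0.026, -0.984, 0.178, 0.362], [-1.0, 0.025, -0.003, 0.035], [-0.002, -0.178, -0.984, 1.325], [0.0, 0.0, 0.0, 1.0]]
{'clock': 0.1, 'joint_pos': [64.686, 8.648, 82.388, 0.0, 89.027, -7.679], 'joint_vel': [-0.012, -0.155, -0.158, 0.066, -0.149, -0.027], 'joint_torque': [0.004, -71.437, -57.18, -0.0, 0.007, 0.0], 'position': [0.174, 0.548, 0.231], 'eef_rot': [-179.939, -0.009, 162.365], 'wrist_force': [-0.22, 0.369, -0.024], 'ft_torque': [-0.03, -0.01, -0.057], 'gripper_force': 0.0, 'grip_width': 0.085}
```

View pics/scene1.png

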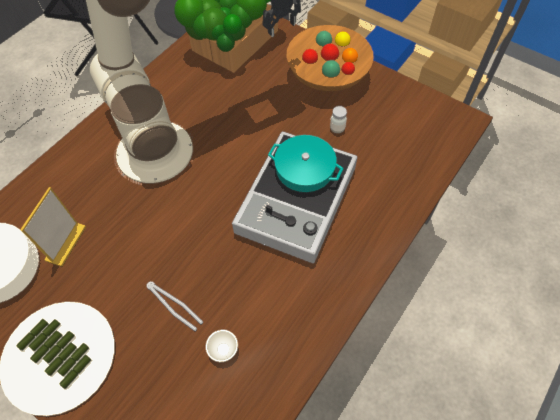

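View pics/top1.png

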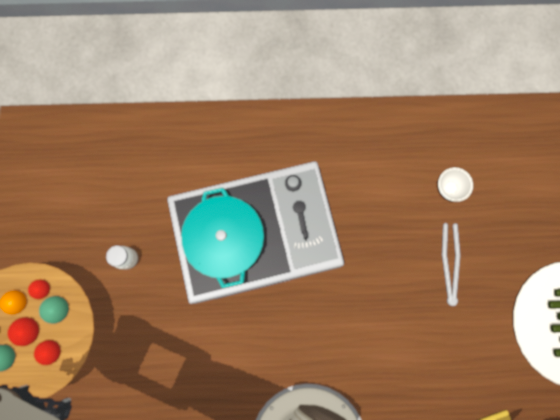

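The scene picture shows the warmer around (297,195), with lever tab near (268,210) and button near (310,228). In the top picture, the warmer's corners are about (168,198), (317,163), (343,264) and (191,301), with the lever pivot at about (299,207), the tab near (305,238) and the button at (293,183). Next I'll measure the corners and take enlarged crops.

Run:
```python
from h import *
import pickle
s=pickle.load(open("top.pkl","rb"));c=pickle.load(open("scene.pkl","rb"))
cs=[(168,198),(317,163),(343,264),(191,301)]
P=[onz(s,u,v,.08) for u,v in cs]
for p in P:print(np.round(p,4))
print([round(float(np.linalg.norm(P[i]-P[(i+1)%4])),4) for i in range(4)])
for n,u,v,z in(("btn",293,183,.1),("piv",299,207,.09),("tab",306,238,.119)):print(n,np.round(onz(s,u,v,z),4))
a=cv2.resize(s["frame"][155:275,265:350],None,fx=5,fy=5,interpolation=3)
b=cv2.resize(c["frame"][180:265,230:330],None,fx=3.7,fy=3.7*600/85/3.7*0.5,interpolation=3)
b=cv2.resize(c["frame"][180:265,230:330],None,fx=3.6,fy=3.6,interpolation=3)
im=np.zeros((600,800,3),np.uint8);im[:a.shape[0],:a.shape[1]]=a;im[:b.shape[0],430:430+b.shape[1]]=b
cv2.imwrite("pics/c1.png",im)
```

```text
[0.6235 0.347  0.08  ]
[ 0.7068 -0.0404  0.08  ]
[ 0.4426 -0.0966  0.08  ]
[0.3608 0.2849 0.08  ]
[0.3962, 0.2701, 0.3901, 0.27]
btn [0.6501 0.0238 0.1   ]
piv [0.5894 0.0101 0.09  ]
tab [ 0.506  -0.0043  0.119 ]
```

View pics/c1.png

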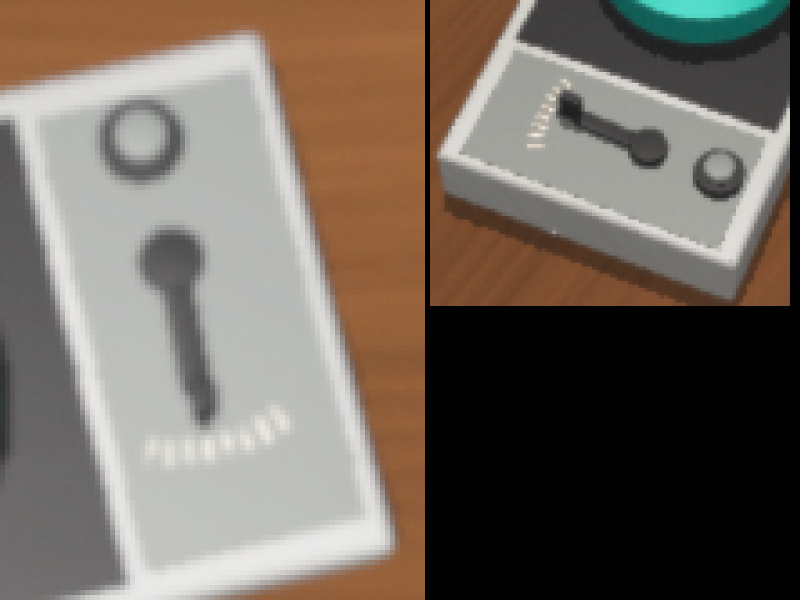

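The crop shows the pivot at about (299.4,207), the tab pointing at ticks 2–3, and the button at about (293,183). That gives a warmer yaw of about 12.1° and the pivot at about (0.589, 0.009). I'll shut the gripper, then move to the -y side of the tab while turning the tool to yaw 102°.

Emit:
step_arm --targets '[[[0.3, -0.5, 0, 0, 0, -0.06], [0.58, -0.99, 0, 0, 0, -0.112], [0.58, -0.99, 0, 0, 0, -0.112]]]' --gripper -1 --squeeze 60

```text
clock: 0.48
position: [0.2335, 0.4467, 0.2314]
eef_rot: [-180.0, 0.0, 152.0]
wrist_force: [-1.7, 0.2, 1.1]
grip_width: 0.0325
gripper_force: 0.0
```

Emit:
step_arm --targets '[[[0.3, -0.5, 0, 0, 0, -0.06], [0.58, -0.99, 0, 0, 0, -0.112], [0.58, -0.99, 0, 0, 0, -0.112]]]'

```text
clock: 0.85
position: [0.2915, 0.3481, 0.2314]
eef_rot: [180.0, 0.0, 142.0]
wrist_force: [-0.8, 0.2, 0.7]
grip_width: -0.0003
gripper_force: 0.0
```

Emit:
step_arm --targets '[[[0.3, -0.5, 0, 0, 0, -0.06], [0.58, -0.99, 0, 0, 0, -0.112], [0.58, -0.99, 0, 0, 0, -0.112]]]'

```text
clock: 1.23
position: [0.3495, 0.2493, 0.2312]
eef_rot: [-180.0, 0.0, 131.9]
wrist_force: [-1.1, -0.1, 0.6]
grip_width: 0.0002
gripper_force: 0.0
```

Emit:
step_arm --targets '[[[0.3, -0.5, 0, 0, 0, -0.06], [0.58, -0.99, 0, 0, 0, -0.112], [0.58, -0.99, 0, 0, 0, -0.112]]]'

```text
clock: 1.6
position: [0.4074, 0.1507, 0.231]
eef_rot: [-180.0, -0.0, 121.9]
wrist_force: [-0.4, 0.7, 0.1]
grip_width: -0.0002
gripper_force: 0.0
```

Emit:
step_arm --targets '[[[0.3, -0.5, 0, 0, 0, -0.06], [0.58, -0.99, 0, 0, 0, -0.112], [0.58, -0.99, 0, 0, 0, -0.112]]]'

```text
clock: 1.98
position: [0.4654, 0.0522, 0.2307]
eef_rot: [-179.9, -0.0, 111.9]
wrist_force: [-0.2, 1.4, 0.9]
grip_width: -0.0003
gripper_force: 0.0
```

Emit:
step_arm --targets '[[[0.3, -0.5, 0, 0, 0, -0.06], [0.58, -0.99, 0, 0, 0, -0.112], [0.58, -0.99, 0, 0, 0, -0.112]]]'

```text
clock: 2.35
position: [0.5234, -0.0463, 0.2304]
eef_rot: [-179.9, -0.0, 101.8]
wrist_force: [0.4, 1.2, -0.6]
grip_width: 0.0005
gripper_force: 0.0
```

Emit:
step_arm --targets '[[[0, 0, -0.4, 0, 0, 0], [0, 0, -0.8, 0, 0, 0], [0, 0, -0.8, 0, 0, 0], [0, 0, -0.8, 0, 0, 0]]]'

```text
clock: 2.85
position: [0.5228, -0.0448, 0.153]
eef_rot: [179.9, 0.0, 102.0]
wrist_force: [0.0, 0.1, 1.3]
grip_width: -0.0
gripper_force: 0.0
```

Run:
```python
from h import *
s=snapshot("top");c=snapshot("scene")
a=cv2.resize(s["frame"][150:290,250:370],None,fx=3.3,fy=3.3,interpolation=3)
b=cv2.resize(c["frame"][150:270,220:340],None,fx=3.3,fy=3.3,interpolation=3)
im=np.zeros((470,800,3),np.uint8);im[:a.shape[0],:a.shape[1]]=a;im[:b.shape[0],400:400+b.shape[1]]=b
cv2.imwrite("pics/c2.png",im)
```

```text
(no output)
```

View pics/c2.png

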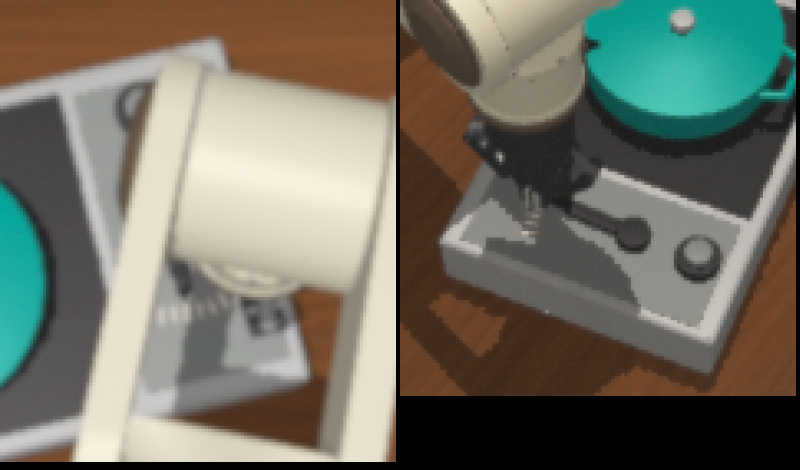

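The top view shows the fingertips at crop (268,318), on the -y side of the tab at (182,275) and over the strip. The path is clear, so I'll lower them and approach by feel.

Emit:
step_arm --targets '[[[0, 0, -0.2, 0, 0, 0], [0, 0, -0.4, 0, 0, 0], [0, 0, -0.5, 0, 0, 0], [0, 0, -0.53, 0, 0, 0], [0, 0, -0.53, 0, 0, 0], [0, 0, -0.53, 0, 0, 0]]]'

```text
clock: 3.7
position: [0.5225, -0.0461, 0.099]
eef_rot: [180.0, 0.0, 101.9]
wrist_force: [0.8, -0.6, 0.3]
grip_width: 0.0006
gripper_force: 0.0
```

Emit:
step_arm --targets '[[[-0.008, 0.04, 0, 0, 0, 0], [-0.017, 0.08, 0, 0, 0, 0], [-0.025, 0.12, 0, 0, 0, 0], [-0.03, 0.14, 0, 0, 0, 0], [-0.03, 0.14, 0, 0, 0, 0], [-0.03, 0.14, 0, 0, 0, 0]]]'

```text
clock: 4.45
position: [0.5192, -0.0321, 0.0983]
eef_rot: [-180.0, 0.0, 101.9]
wrist_force: [0.2, -0.4, -0.5]
grip_width: -0.0002
gripper_force: 0.0
```

Emit:
step_arm --targets '[[[-0.006, 0.03, 0, 0, 0, 0], [-0.013, 0.06, 0, 0, 0, 0], [-0.019, 0.09, 0, 0, 0, 0], [-0.021, 0.1, 0, 0, 0, 0], [-0.021, 0.1, 0, 0, 0, 0]]]'

```text
clock: 5.08
position: [0.5171, -0.022, 0.0983]
eef_rot: [-180.0, 0.0, 101.9]
wrist_force: [0.4, 0.9, 0.5]
grip_width: -0.0001
gripper_force: 0.0
```

Emit:
step_arm --targets '[[[-0.002, 0.01, 0, 0, 0, 0], [-0.004, 0.02, 0, 0, 0, 0], [-0.004, 0.02, 0, 0, 0, 0]]]'

```text
clock: 5.45
position: [0.5168, -0.0204, 0.0983]
eef_rot: [-180.0, 0.0, 101.9]
wrist_force: [0.4, -4.0, -0.4]
grip_width: 0.0001
gripper_force: 2.3
```

Emit:
step_arm --targets '[[[-0.002, 0.01, 0, 0, 0, 0], [-0.004, 0.02, 0, 0, 0, 0], [-0.004, 0.02, 0, 0, 0, 0]]]'

```text
clock: 5.82
position: [0.5163, -0.0182, 0.0983]
eef_rot: [-180.0, 0.0, 101.9]
wrist_force: [0.1, -3.7, -0.4]
grip_width: -0.0001
gripper_force: 1.9
```

Emit:
step_arm --targets '[[[-0.002, 0.01, 0, 0, 0, 0], [-0.004, 0.02, 0, 0, 0, 0], [-0.004, 0.02, 0, 0, 0, 0]]]'

```text
clock: 6.2
position: [0.5159, -0.0157, 0.0983]
eef_rot: [-180.0, -0.0, 101.9]
wrist_force: [-0.1, 0.2, -0.6]
grip_width: -0.0001
gripper_force: 0.0
```

Emit:
step_arm --targets '[[[-0.002, 0.01, 0, 0, 0, 0], [-0.004, 0.02, 0, 0, 0, 0], [-0.004, 0.02, 0, 0, 0, 0]]]'

```text
clock: 6.58
position: [0.5155, -0.0139, 0.0983]
eef_rot: [-180.0, -0.0, 101.9]
wrist_force: [0.3, -0.9, 0.3]
grip_width: -0.0004
gripper_force: 0.0
```

Contact came at y≈-0.0212 and the first click followed 4 mm later, so the lever most likely started in notch 3. I'll continue to notch 0 at the same speed.

Emit:
step_arm --targets '[[[-0.002, 0.01, 0, 0, 0, 0], [-0.004, 0.02, 0, 0, 0, 0], [-0.006, 0.03, 0, 0, 0, 0], [-0.008, 0.04, 0, 0, 0, 0], [-0.01, 0.05, 0, 0, 0, 0], [-0.012, 0.06, 0, 0, 0, 0], [-0.015, 0.07, 0, 0, 0, 0], [-0.015, 0.07, 0, 0, 0, 0]]]'

```text
clock: 7.58
position: [0.5139, -0.0069, 0.0982]
eef_rot: [-180.0, -0.0, 101.9]
wrist_force: [0.2, 0.1, 0.0]
grip_width: -0.0
gripper_force: 0.0
```

Emit:
step_arm --targets '[[[-0.002, 0.01, 0, 0, 0, 0], [-0.004, 0.02, 0, 0, 0, 0], [-0.006, 0.03, 0, 0, 0, 0], [-0.008, 0.04, 0, 0, 0, 0], [-0.01, 0.05, 0, 0, 0, 0], [-0.012, 0.06, 0, 0, 0, 0], [-0.012, 0.06, 0, 0, 0, 0]]]'

```text
clock: 8.45
position: [0.5127, -0.0008, 0.0982]
eef_rot: [-180.0, -0.0, 101.9]
wrist_force: [0.3, 0.1, 0.1]
grip_width: 0.0005
gripper_force: 0.0
```

Emit:
step_arm --targets '[[[-0.002, 0.01, 0, 0, 0, 0], [-0.002, 0.01, 0, 0, 0, 0]]]'

```text
clock: 8.7
position: [0.5126, 0.0, 0.0983]
eef_rot: [-180.0, -0.0, 101.9]
wrist_force: [-0.1, -0.8, -0.5]
grip_width: -0.0001
gripper_force: 0.0
```

Emit:
step_arm --targets '[[[-0.001, 0.007, 0, 0, 0, 0], [-0.001, 0.007, 0, 0, 0, 0]]]'

```text
clock: 8.95
position: [0.5125, 0.0007, 0.0983]
eef_rot: [-180.0, -0.0, 101.9]
wrist_force: [-0.3, -0.2, -0.1]
grip_width: 0.0001
gripper_force: 0.0
```

Emit:
step_arm --targets '[[[-0.001, 0.007, 0, 0, 0, 0], [-0.001, 0.007, 0, 0, 0, 0]]]'

```text
clock: 9.2
position: [0.5124, 0.0013, 0.0983]
eef_rot: [-180.0, 0.0, 101.9]
wrist_force: [0.3, 0.3, 0.3]
grip_width: -0.0001
gripper_force: 0.2
```

Emit:
step_arm --targets '[[[-0.001, 0.005, 0, 0, 0, 0], [-0.001, 0.005, 0, 0, 0, 0]]]'

```text
clock: 9.45
position: [0.5124, 0.0016, 0.0983]
eef_rot: [-180.0, 0.0, 101.9]
wrist_force: [0.9, -3.2, 0.5]
grip_width: -0.0003
gripper_force: 1.6
```

Emit:
step_arm --targets '[[[-0.001, 0.005, 0, 0, 0, 0], [-0.001, 0.005, 0, 0, 0, 0]]]'

```text
clock: 9.7
position: [0.5124, 0.0019, 0.0983]
eef_rot: [180.0, 0.1, 101.9]
wrist_force: [2.0, -6.4, -1.2]
grip_width: 0.0
gripper_force: 3.2
```

Emit:
step_arm --targets '[[[-0.001, 0.004, 0, 0, 0, 0], [-0.001, 0.004, 0, 0, 0, 0]]]'

```text
clock: 9.95
position: [0.5123, 0.0022, 0.0984]
eef_rot: [180.0, 0.1, 101.9]
wrist_force: [2.4, -7.5, -1.3]
grip_width: 0.0001
gripper_force: 3.5
```

Emit:
step_arm --targets '[[[-0.001, 0.004, 0, 0, 0, 0], [-0.001, 0.004, 0, 0, 0, 0]]]'

```text
clock: 10.2
position: [0.5123, 0.0026, 0.0984]
eef_rot: [180.0, 0.1, 101.9]
wrist_force: [3.3, -6.5, -1.4]
grip_width: -0.0
gripper_force: 3.0
```

Emit:
step_arm --targets '[[[-0.001, 0.004, 0, 0, 0, 0], [-0.001, 0.004, 0, 0, 0, 0]]]'

```text
clock: 10.45
position: [0.5122, 0.0032, 0.0984]
eef_rot: [180.0, 0.0, 101.9]
wrist_force: [3.8, -5.7, -1.6]
grip_width: 0.0
gripper_force: 2.5
```

Emit:
step_arm --targets '[[[-0.001, 0.004, 0, 0, 0, 0], [-0.001, 0.004, 0, 0, 0, 0]]]'

```text
clock: 10.7
position: [0.5121, 0.0037, 0.0984]
eef_rot: [180.0, 0.0, 101.9]
wrist_force: [2.7, -4.8, -0.1]
grip_width: 0.0002
gripper_force: 2.1
```

Emit:
step_arm --targets '[[[-0.001, 0.004, 0, 0, 0, 0], [-0.001, 0.004, 0, 0, 0, 0]]]'

```text
clock: 10.95
position: [0.512, 0.004, 0.0984]
eef_rot: [180.0, 0.0, 101.9]
wrist_force: [2.0, -5.3, -0.1]
grip_width: 0.0
gripper_force: 2.4
```

Emit:
step_arm --targets '[[[-0.001, 0.004, 0, 0, 0, 0], [-0.001, 0.004, 0, 0, 0, 0]]]'

```text
clock: 11.2
position: [0.512, 0.0042, 0.0985]
eef_rot: [180.0, 0.1, 101.9]
wrist_force: [3.0, -7.3, -0.4]
grip_width: -0.0003
gripper_force: 3.6
```

Emit:
step_arm --targets '[[[-0.001, 0.004, 0, 0, 0, 0], [-0.001, 0.004, 0, 0, 0, 0]]]'

```text
clock: 11.45
position: [0.512, 0.0043, 0.0984]
eef_rot: [180.0, 0.1, 101.9]
wrist_force: [4.4, -9.7, -0.7]
grip_width: -0.0002
gripper_force: 4.8
```

The force is climbing while the position has stopped changing, so this is the end stop at about 10.6 N. I'll hold here.

Emit:
step_arm --targets '[[[0, 0, 0, 0, 0, 0], [0, 0, 0, 0, 0, 0], [0, 0, 0, 0, 0, 0], [0, 0, 0, 0, 0, 0], [0, 0, 0, 0, 0, 0]]]'

```text
clock: 12.08
position: [0.512, 0.0043, 0.0985]
eef_rot: [180.0, 0.1, 101.9]
wrist_force: [4.9, -10.0, -1.9]
grip_width: 0.0
gripper_force: 4.8
```

Emit:
step_arm --targets '[[[0.01, -0.05, 0, 0, 0, 0], [0.031, -0.147, 0, 0, 0, 0], [0.031, -0.147, 0, 0, 0, 0], [0.031, -0.147, 0.3, 0, 0, 0], [0.031, -0.147, 0.6, 0, 0, 0], [0.0, 0.0, 0.6, 0, 0, 0], [-0.05, 0.25, 0.6, 0, 0, 0], [-0.08, 0.45, 0.6, 0, 0, 0], [-0.08, 0.45, 0.6, 0, 0, 0], [-0.08, 0.45, 0.6, 0, 0, 0]]]'

```text
clock: 13.32
position: [0.5034, 0.05, 0.1578]
eef_rot: [-180.0, -0.0, 101.9]
wrist_force: [-0.7, -1.0, 0.4]
grip_width: -0.0002
gripper_force: 0.0
```

Run:
```python
from h import *
s=snapshot("top");c=snapshot("scene")
a=cv2.resize(s["frame"][150:290,220:340],None,fx=3.3,fy=3.3,interpolation=3)
b=cv2.resize(c["frame"][150:270,220:340],None,fx=3.3,fy=3.3,interpolation=3)
im=np.zeros((470,800,3),np.uint8);im[:a.shape[0],:a.shape[1]]=a;im[:b.shape[0],400:400+b.shape[1]]=b
cv2.imwrite("pics/c3.png",im)
```

```text
(no output)
```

View pics/c3.png

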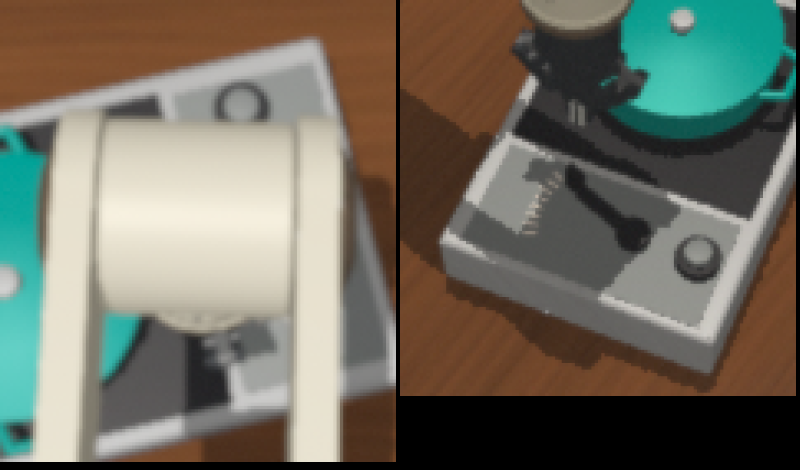

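The scene view shows the lever at the pot-side end of its scale (notch 0) and the fingertips on the pot side of it, well clear of the pot wall. I'll lower the tool.

Emit:
step_arm --targets '[[[0, 0, -0.2, 0, 0, 0], [0, 0, -0.4, 0, 0, 0], [0, 0, -0.55, 0, 0, 0], [0, 0, -0.6, 0, 0, 0], [0, 0, -0.6, 0, 0, 0]]]'

```text
clock: 14.05
position: [0.5036, 0.05, 0.0984]
eef_rot: [-180.0, -0.0, 101.9]
wrist_force: [-0.6, -0.1, -0.5]
grip_width: -0.0
gripper_force: 0.0
```

Emit:
step_arm --targets '[[[0.004, -0.02, 0, 0, 0, 0], [0.008, -0.04, 0, 0, 0, 0], [0.013, -0.06, 0, 0, 0, 0], [0.013, -0.06, 0, 0, 0, 0]]]'

```text
clock: 14.55
position: [0.5049, 0.044, 0.0984]
eef_rot: [180.0, 0.0, 101.9]
wrist_force: [0.6, 0.1, 0.3]
grip_width: 0.0002
gripper_force: 0.0
```

Emit:
step_arm --targets '[[[0.002, -0.01, 0, 0, 0, 0], [0.004, -0.02, 0, 0, 0, 0], [0.004, -0.02, 0, 0, 0, 0]]]'

```text
clock: 14.92
position: [0.5052, 0.0421, 0.0982]
eef_rot: [-180.0, 0.0, 101.9]
wrist_force: [-0.3, -0.1, -0.1]
grip_width: 0.0002
gripper_force: 0.0
```

Emit:
step_arm --targets '[[[0.002, -0.01, 0, 0, 0, 0], [0.002, -0.01, 0, 0, 0, 0]]]'

```text
clock: 15.18
position: [0.5054, 0.0411, 0.0983]
eef_rot: [-180.0, -0.0, 101.9]
wrist_force: [0.1, 0.1, 0.5]
grip_width: 0.0001
gripper_force: 0.0
```

Emit:
step_arm --targets '[[[0.002, -0.01, 0, 0, 0, 0], [0.002, -0.01, 0, 0, 0, 0]]]'

```text
clock: 15.42
position: [0.5056, 0.0401, 0.0983]
eef_rot: [-180.0, 0.0, 101.9]
wrist_force: [0.5, 0.1, -0.4]
grip_width: 0.0
gripper_force: 0.0
```

Emit:
step_arm --targets '[[[0.002, -0.01, 0, 0, 0, 0], [0.002, -0.01, 0, 0, 0, 0]]]'

```text
clock: 15.68
position: [0.5058, 0.0391, 0.0983]
eef_rot: [-180.0, -0.0, 101.9]
wrist_force: [1.0, 0.6, -0.8]
grip_width: 0.0004
gripper_force: 0.0
```

Emit:
step_arm --targets '[[[0.002, -0.01, 0, 0, 0, 0], [0.002, -0.01, 0, 0, 0, 0]]]'

```text
clock: 15.92
position: [0.506, 0.0381, 0.0983]
eef_rot: [-180.0, -0.0, 101.9]
wrist_force: [-0.4, 0.5, 0.2]
grip_width: 0.0005
gripper_force: 0.0
```

Emit:
step_arm --targets '[[[0.002, -0.01, 0, 0, 0, 0], [0.002, -0.01, 0, 0, 0, 0]]]'

```text
clock: 16.18
position: [0.5062, 0.0371, 0.0983]
eef_rot: [-180.0, 0.0, 101.9]
wrist_force: [1.0, -0.2, -0.2]
grip_width: -0.0003
gripper_force: 0.0
```

Emit:
step_arm --targets '[[[0.002, -0.01, 0, 0, 0, 0], [0.002, -0.01, 0, 0, 0, 0]]]'

```text
clock: 16.42
position: [0.5064, 0.0361, 0.0983]
eef_rot: [-180.0, -0.0, 101.9]
wrist_force: [0.1, -0.2, -0.7]
grip_width: 0.0
gripper_force: 0.0
```

Emit:
step_arm --targets '[[[0.002, -0.01, 0, 0, 0, 0], [0.002, -0.01, 0, 0, 0, 0]]]'

```text
clock: 16.68
position: [0.5066, 0.0353, 0.0982]
eef_rot: [-180.0, -0.0, 101.9]
wrist_force: [-0.2, 2.2, 0.1]
grip_width: 0.0
gripper_force: 1.0
```

Emit:
step_arm --targets '[[[0.002, -0.01, 0, 0, 0, 0], [0.002, -0.01, 0, 0, 0, 0]]]'

```text
clock: 16.92
position: [0.5065, 0.0346, 0.0982]
eef_rot: [-180.0, -0.1, 101.9]
wrist_force: [-2.1, 6.0, 1.7]
grip_width: -0.0003
gripper_force: 3.1
```

Emit:
step_arm --targets '[[[0.001, -0.005, 0, 0, 0, 0], [0.001, -0.005, 0, 0, 0, 0]]]'

```text
clock: 17.18
position: [0.5065, 0.0341, 0.0982]
eef_rot: [-180.0, -0.1, 101.9]
wrist_force: [-3.1, 6.8, 1.2]
grip_width: 0.0002
gripper_force: 3.4
```

Contact is at y≈0.0357. I'll push in small steps through the first click.

Emit:
step_arm --targets '[[[0.001, -0.005, 0, 0, 0, 0], [0.002, -0.01, 0, 0, 0, 0], [0.002, -0.01, 0, 0, 0, 0]]]'

```text
clock: 17.55
position: [0.5066, 0.033, 0.0981]
eef_rot: [-179.9, -0.1, 101.9]
wrist_force: [-5.1, 5.2, 1.7]
grip_width: -0.0001
gripper_force: 2.8
```

Emit:
step_arm --targets '[[[0.001, -0.005, 0, 0, 0, 0], [0.002, -0.01, 0, 0, 0, 0], [0.002, -0.01, 0, 0, 0, 0]]]'

```text
clock: 17.92
position: [0.5071, 0.0317, 0.0982]
eef_rot: [-180.0, -0.0, 101.9]
wrist_force: [-2.5, 1.6, 1.1]
grip_width: -0.0002
gripper_force: 1.4
```

Emit:
step_arm --targets '[[[0.001, -0.005, 0, 0, 0, 0], [0.001, -0.005, 0, 0, 0, 0]]]'

```text
clock: 18.18
position: [0.5075, 0.031, 0.0983]
eef_rot: [180.0, 0.0, 101.9]
wrist_force: [-0.9, 1.2, -0.7]
grip_width: 0.0002
gripper_force: 0.6
```

Emit:
step_arm --targets '[[[0.001, -0.005, 0, 0, 0, 0], [0.001, -0.005, 0, 0, 0, 0]]]'

```text
clock: 18.42
position: [0.5077, 0.0305, 0.0984]
eef_rot: [180.0, 0.0, 101.9]
wrist_force: [-0.2, -0.6, 0.0]
grip_width: 0.0003
gripper_force: 0.0
```

Emit:
step_arm --targets '[[[0.001, -0.005, 0, 0, 0, 0], [0.001, -0.005, 0, 0, 0, 0], [0.001, -0.005, 0, 0, 0, 0], [0.001, -0.005, 0, 0, 0, 0], [0.001, -0.005, 0, 0, 0, 0]]]'

```text
clock: 19.05
position: [0.5076, 0.0302, 0.0983]
eef_rot: [-180.0, -0.0, 101.9]
wrist_force: [0.5, 0.7, -0.2]
grip_width: -0.0
gripper_force: 0.0
```

The lever snapped into notch 1 and has paused there. Next is notch 2.

Emit:
step_arm --targets '[[[0.002, -0.01, 0, 0, 0, 0], [0.004, -0.02, 0, 0, 0, 0], [0.005, -0.025, 0, 0, 0, 0], [0.006, -0.03, 0, 0, 0, 0], [0.006, -0.03, 0, 0, 0, 0]]]'

```text
clock: 19.68
position: [0.5082, 0.0273, 0.0982]
eef_rot: [-180.0, -0.0, 101.9]
wrist_force: [-0.6, 2.3, -0.0]
grip_width: 0.0
gripper_force: 1.6
```

Emit:
step_arm --targets '[[[0.001, -0.005, 0, 0, 0, 0], [0.002, -0.01, 0, 0, 0, 0], [0.003, -0.015, 0, 0, 0, 0], [0.003, -0.015, 0, 0, 0, 0]]]'

```text
clock: 20.18
position: [0.5081, 0.026, 0.0982]
eef_rot: [-180.0, -0.0, 101.9]
wrist_force: [-3.5, 4.9, 1.6]
grip_width: -0.0002
gripper_force: 3.0
```

Emit:
step_arm --targets '[[[0.001, -0.005, 0, 0, 0, 0], [0.002, -0.01, 0, 0, 0, 0], [0.003, -0.015, 0, 0, 0, 0], [0.003, -0.015, 0, 0, 0, 0]]]'

```text
clock: 20.68
position: [0.5086, 0.0241, 0.0982]
eef_rot: [-180.0, -0.0, 101.9]
wrist_force: [-2.8, 2.6, -1.4]
grip_width: 0.0002
gripper_force: 1.5
```

Emit:
step_arm --targets '[[[0.001, -0.005, 0, 0, 0, 0], [0.002, -0.01, 0, 0, 0, 0], [0.002, -0.01, 0, 0, 0, 0]]]'

```text
clock: 21.05
position: [0.5092, 0.023, 0.0983]
eef_rot: [180.0, 0.0, 101.9]
wrist_force: [0.3, -0.3, -1.1]
grip_width: 0.0001
gripper_force: 0.2
```

Emit:
step_arm --targets '[[[0.001, -0.005, 0, 0, 0, 0], [0.001, -0.005, 0, 0, 0, 0], [0.001, -0.005, 0, 0, 0, 0], [0.001, -0.005, 0, 0, 0, 0], [0.001, -0.005, 0, 0, 0, 0]]]'

```text
clock: 21.68
position: [0.5091, 0.0226, 0.0983]
eef_rot: [-180.0, 0.0, 101.9]
wrist_force: [0.0, -0.5, -0.1]
grip_width: -0.0001
gripper_force: 0.0
```

Emit:
step_arm --targets '[[[0.002, -0.01, 0, 0, 0, 0], [0.004, -0.02, 0, 0, 0, 0], [0.004, -0.02, 0, 0, 0, 0], [0.004, -0.02, 0, 0, 0, 0]]]'

```text
clock: 22.18
position: [0.5095, 0.0206, 0.0982]
eef_rot: [-180.0, -0.0, 101.9]
wrist_force: [0.4, -0.1, 0.2]
grip_width: 0.0
gripper_force: 0.0
```

Emit:
step_arm --targets '[[[0.001, -0.005, 0, 0, 0, 0], [0.002, -0.01, 0, 0, 0, 0], [0.003, -0.015, 0, 0, 0, 0], [0.003, -0.015, 0, 0, 0, 0]]]'

```text
clock: 22.68
position: [0.5098, 0.0193, 0.0982]
eef_rot: [-180.0, -0.0, 101.9]
wrist_force: [0.4, 2.4, -0.7]
grip_width: -0.0001
gripper_force: 1.4
```

Emit:
step_arm --targets '[[[0.001, -0.005, 0, 0, 0, 0], [0.002, -0.01, 0, 0, 0, 0], [0.003, -0.015, 0, 0, 0, 0], [0.003, -0.015, 0, 0, 0, 0]]]'

```text
clock: 23.18
position: [0.5098, 0.018, 0.0982]
eef_rot: [-180.0, -0.0, 101.9]
wrist_force: [-2.6, 5.8, 1.3]
grip_width: -0.0001
gripper_force: 2.8
```

Emit:
step_arm --targets '[[[0.001, -0.005, 0, 0, 0, 0], [0.002, -0.01, 0, 0, 0, 0], [0.002, -0.01, 0, 0, 0, 0]]]'

```text
clock: 23.55
position: [0.51, 0.0168, 0.0982]
eef_rot: [-180.0, -0.0, 101.9]
wrist_force: [-3.4, 2.9, 2.1]
grip_width: -0.0001
gripper_force: 1.9
```

Emit:
step_arm --targets '[[[0.001, -0.005, 0, 0, 0, 0], [0.002, -0.01, 0, 0, 0, 0], [0.003, -0.013, 0, 0, 0, 0], [0.003, -0.013, 0, 0, 0, 0]]]'

```text
clock: 24.05
position: [0.5108, 0.0152, 0.0983]
eef_rot: [180.0, 0.0, 101.9]
wrist_force: [-0.8, 0.3, 0.7]
grip_width: -0.0001
gripper_force: 0.4
```

Emit:
step_arm --targets '[[[0.001, -0.006, 0, 0, 0, 0], [0.002, -0.01, 0, 0, 0, 0], [0.002, -0.01, 0, 0, 0, 0], [0.002, -0.01, 0, 0, 0, 0], [0.002, -0.01, 0, 0, 0, 0]]]'

```text
clock: 24.68
position: [0.5108, 0.0143, 0.0983]
eef_rot: [-180.0, 0.0, 101.9]
wrist_force: [-0.1, -0.5, -0.5]
grip_width: -0.0
gripper_force: 0.0
```

Notch 3 is reached. Now notch 4, in the same way.

Emit:
step_arm --targets '[[[0.001, -0.005, 0, 0, 0, 0], [0.003, -0.015, 0, 0, 0, 0], [0.004, -0.02, 0, 0, 0, 0], [0.005, -0.025, 0, 0, 0, 0], [0.005, -0.025, 0, 0, 0, 0]]]'

```text
clock: 25.3
position: [0.5113, 0.0118, 0.0983]
eef_rot: [-180.0, -0.0, 101.9]
wrist_force: [-0.0, 0.3, -0.4]
grip_width: 0.0002
gripper_force: 0.0
```

Emit:
step_arm --targets '[[[0.001, -0.005, 0, 0, 0, 0], [0.002, -0.01, 0, 0, 0, 0], [0.003, -0.015, 0, 0, 0, 0], [0.003, -0.015, 0, 0, 0, 0]]]'

```text
clock: 25.8
position: [0.5114, 0.0108, 0.0982]
eef_rot: [-180.0, -0.1, 101.9]
wrist_force: [-1.6, 6.2, 1.9]
grip_width: 0.0001
gripper_force: 3.0
```

Emit:
step_arm --targets '[[[0.001, -0.005, 0, 0, 0, 0], [0.002, -0.01, 0, 0, 0, 0], [0.002, -0.01, 0, 0, 0, 0]]]'

```text
clock: 26.18
position: [0.5116, 0.0097, 0.0982]
eef_rot: [-180.0, -0.0, 101.9]
wrist_force: [-1.7, 4.1, 0.4]
grip_width: 0.0001
gripper_force: 2.6
```

Emit:
step_arm --targets '[[[0.001, -0.005, 0, 0, 0, 0], [0.002, -0.01, 0, 0, 0, 0], [0.003, -0.013, 0, 0, 0, 0], [0.003, -0.013, 0, 0, 0, 0]]]'

```text
clock: 26.68
position: [0.512, 0.008, 0.0982]
eef_rot: [-180.0, 0.0, 101.9]
wrist_force: [-2.2, 1.6, -0.6]
grip_width: -0.0004
gripper_force: 1.3
```

Emit:
step_arm --targets '[[[0.001, -0.005, 0, 0, 0, 0], [0.001, -0.005, 0, 0, 0, 0], [0.001, -0.005, 0, 0, 0, 0]]]'

```text
clock: 27.05
position: [0.5123, 0.0075, 0.0983]
eef_rot: [180.0, 0.0, 101.9]
wrist_force: [-1.6, 1.3, -1.4]
grip_width: -0.0002
gripper_force: 0.6
```

Emit:
step_arm --targets '[[[0.001, -0.005, 0, 0, 0, 0], [0.001, -0.005, 0, 0, 0, 0], [0.001, -0.005, 0, 0, 0, 0]]]'

```text
clock: 27.42
position: [0.5124, 0.007, 0.0983]
eef_rot: [180.0, 0.0, 101.9]
wrist_force: [-0.6, 0.9, -0.5]
grip_width: 0.0003
gripper_force: 0.3
```

Emit:
step_arm --targets '[[[0.001, -0.005, 0, 0, 0, 0], [0.001, -0.005, 0, 0, 0, 0], [0.001, -0.005, 0, 0, 0, 0], [0.001, -0.005, 0, 0, 0, 0]]]'

```text
clock: 27.92
position: [0.5124, 0.0065, 0.0983]
eef_rot: [180.0, 0.0, 101.9]
wrist_force: [-0.1, 0.7, 0.5]
grip_width: -0.0001
gripper_force: 0.0
```

Emit:
step_arm --targets '[[[0.001, -0.006, 0, 0, 0, 0], [0.001, -0.006, 0, 0, 0, 0], [0.001, -0.006, 0, 0, 0, 0], [0.001, -0.006, 0, 0, 0, 0]]]'

```text
clock: 28.42
position: [0.5125, 0.0059, 0.0982]
eef_rot: [-180.0, -0.0, 101.9]
wrist_force: [-0.2, -0.5, -0.5]
grip_width: -0.0
gripper_force: 0.0
```

Emit:
step_arm --targets '[[[-0.015, 0.07, 0, 0, 0, 0], [-0.04, 0.18, 0, 0, 0, 0], [-0.04, 0.18, 0, 0, 0, 0], [-0.04, 0.18, 0.4, 0, 0, 0], [-0.04, 0.18, 0.8, 0, 0, 0], [0.2, 0.18, 0.8, 0, 0, 0], [0.6, 0.18, 0.8, 0, 0, 0], [1.0, 0.18, 0.8, 0, 0, 0], [1.0, 0.18, 0.8, 0, 0, 0], [1.0, 0.18, 0.8, 0, 0, 0]]]'

```text
clock: 29.68
position: [0.612, 0.024, 0.178]
eef_rot: [-179.9, -0.0, 101.9]
wrist_force: [-0.6, 0.3, -0.1]
grip_width: -0.0001
gripper_force: 0.0
```

Run:
```python
from h import *
s=snapshot("top");c=snapshot("scene")
a=cv2.resize(s["frame"][150:290,240:360],None,fx=3.3,fy=3.3,interpolation=3)
b=cv2.resize(c["frame"][150:270,220:340],None,fx=3.3,fy=3.3,interpolation=3)
im=np.zeros((470,800,3),np.uint8);im[:a.shape[0],:a.shape[1]]=a;im[:b.shape[0],400:400+b.shape[1]]=b
cv2.imwrite("pics/c4.png",im)
```

```text
(no output)
```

View pics/c4.png

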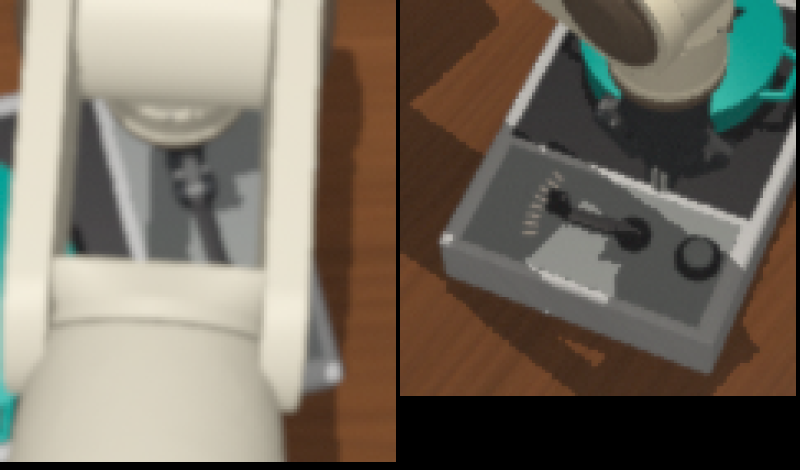

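The scene crop shows the lever in the middle of the ticks, nearly straight out along -x (tab at (560,203), pivot at (632,234)), which agrees with four clicks felt. Now I'll triangulate the button from the two first pictures.

Run:
```python
from h import *
import pickle
s=pickle.load(open("top.pkl","rb"));c=pickle.load(open("scene.pkl","rb"))
def tri(a,b):
    (o1,d1),(o2,d2)=ray(s,*a),ray(c,*b)
    t=np.linalg.lstsq(np.c_[d1,-d2],o2-o1,rcond=None)[0];p,q=o1+t[0]*d1,o2+t[1]*d2
    return np.round((p+q)/2,4),round(float(np.linalg.norm(p-q)),4)
print(tri((293.2,182.6),(310.2,226)))
for z in(.09,.1):print(onz(s,293.2,182.6,z),onz(c,310.2,226,z))
```

```text
(array([0.6531, 0.0244, 0.0966]), 0.0031)
[0.65351936 0.02320738 0.09      ] [0.65224299 0.02874248 0.09      ]
[0.65115665 0.02330102 0.1       ] [0.65498248 0.02400807 0.1       ]
```

Emit:
step_arm --targets '[[[0.2, 0, 0, 0, 0, 0], [0.4, 0, 0, 0, 0, 0], [0.4, 0, -0.3, 0, 0, 0], [0.4, 0, -0.58, 0, 0, 0], [0.4, 0, -0.58, 0, 0, 0], [0.4, 0, -0.58, 0, 0, 0]]]'

```text
clock: 30.52
position: [0.6527, 0.0239, 0.1219]
eef_rot: [179.9, 0.0, 101.9]
wrist_force: [-0.7, 0.2, 0.0]
grip_width: 0.0002
gripper_force: 0.0
```

Emit:
step_arm --targets '[[[0, 0, -0.02, 0, 0, 0], [0, 0, -0.04, 0, 0, 0], [0, 0, -0.06, 0, 0, 0], [0, 0, -0.08, 0, 0, 0], [0, 0, -0.1, 0, 0, 0], [0, 0, -0.1, 0, 0, 0]]]'

```text
clock: 31.28
position: [0.6524, 0.0239, 0.11]
eef_rot: [-180.0, -0.0, 101.9]
wrist_force: [0.6, -0.5, 0.6]
grip_width: 0.0001
gripper_force: 0.0
```

Emit:
step_arm --targets '[[[0, 0, -0.01, 0, 0, 0], [0, 0, -0.02, 0, 0, 0], [0, 0, -0.03, 0, 0, 0], [0, 0, -0.03, 0, 0, 0]]]'

```text
clock: 31.78
position: [0.6525, 0.0239, 0.1072]
eef_rot: [-180.0, -0.0, 101.9]
wrist_force: [-0.2, 0.4, -0.5]
grip_width: 0.0001
gripper_force: 0.0
```

Emit:
step_arm --targets '[[[0, 0, -0.01, 0, 0, 0], [0, 0, -0.02, 0, 0, 0], [0, 0, -0.02, 0, 0, 0]]]'

```text
clock: 32.15
position: [0.6525, 0.024, 0.1052]
eef_rot: [-180.0, -0.0, 101.9]
wrist_force: [0.3, -0.2, -0.4]
grip_width: 0.0001
gripper_force: 0.0
```

Emit:
step_arm --targets '[[[0, 0, -0.01, 0, 0, 0], [0, 0, -0.02, 0, 0, 0], [0, 0, -0.03, 0, 0, 0], [0, 0, -0.03, 0, 0, 0]]]'

```text
clock: 32.65
position: [0.6525, 0.0239, 0.1022]
eef_rot: [-180.0, -0.0, 101.9]
wrist_force: [-0.1, 1.1, -0.6]
grip_width: -0.0001
gripper_force: 0.0
```

Emit:
step_arm --targets '[[[0, 0, -0.01, 0, 0, 0], [0, 0, -0.02, 0, 0, 0], [0, 0, -0.02, 0, 0, 0]]]'

```text
clock: 33.02
position: [0.6526, 0.0239, 0.1003]
eef_rot: [180.0, 0.0, 101.9]
wrist_force: [-0.5, 0.1, 2.9]
grip_width: -0.0001
gripper_force: 1.2
```

Emit:
step_arm --targets '[[[0, 0, -0.01, 0, 0, 0], [0, 0, -0.02, 0, 0, 0], [0, 0, -0.02, 0, 0, 0]]]'

```text
clock: 33.4
position: [0.6526, 0.0239, 0.0983]
eef_rot: [-180.0, 0.0, 101.9]
wrist_force: [-1.4, 0.2, 3.5]
grip_width: 0.0003
gripper_force: 1.7
```

Emit:
step_arm --targets '[[[0, 0, -0.01, 0, 0, 0], [0, 0, -0.015, 0, 0, 0], [0, 0, -0.015, 0, 0, 0]]]'

```text
clock: 33.78
position: [0.6525, 0.0239, 0.0968]
eef_rot: [-180.0, 0.0, 101.9]
wrist_force: [-0.3, 1.1, 3.4]
grip_width: 0.0002
gripper_force: 2.2
```

Emit:
step_arm --targets '[[[0, 0, -0.005, 0, 0, 0], [0, 0, -0.01, 0, 0, 0], [0, 0, -0.01, 0, 0, 0]]]'

```text
clock: 34.15
position: [0.6526, 0.0239, 0.0961]
eef_rot: [180.0, 0.0, 101.9]
wrist_force: [-2.2, 0.4, 6.1]
grip_width: 0.0001
gripper_force: 3.5
```

Emit:
step_arm --targets '[[[0, 0, -0.004, 0, 0, 0], [0, 0, -0.004, 0, 0, 0], [0, 0, -0.004, 0, 0, 0]]]'

```text
clock: 34.52
position: [0.6526, 0.0239, 0.0959]
eef_rot: [180.0, 0.0, 101.9]
wrist_force: [-3.9, -0.2, 10.5]
grip_width: -0.0001
gripper_force: 5.3
```

The button bottomed out after about 6 mm of travel. I'll let go and lift clear.

Emit:
step_arm --targets '[[[0, 0, 0.03, 0, 0, 0], [0, 0, 0.1, 0, 0, 0], [0, 0, 0.4, 0, 0, 0], [0, 0, 0.9, 0, 0, 0], [0, 0, 0.9, 0, 0, 0], [0, 0, 0.9, 0, 0, 0]]]'

```text
clock: 35.28
position: [0.6523, 0.024, 0.1848]
eef_rot: [-180.0, -0.0, 101.9]
wrist_force: [0.8, -0.1, -0.8]
grip_width: -0.0001
gripper_force: 0.0
```

Emit:
step_arm --targets '[[[-0.3, -0.6, 0.2, 0, 0, 0], [-0.5, -1.0, 0.4, 0, 0, 0], [-0.5, -1.0, 0.5, 0, 0, 0], [-0.5, -1.0, 0.5, 0, 0, 0]]]'

```text
clock: 35.78
position: [0.6026, -0.076, 0.235]
eef_rot: [-180.0, -0.0, 101.9]
wrist_force: [0.3, 0.8, -0.5]
grip_width: 0.0003
gripper_force: 0.0
```

Emit:
step_arm --targets '[[[0, -0.6, 0, 0, 0, 0], [0, -1.0, 0, 0, 0, 0], [0, -1.0, 0, 0, 0, 0], [0, -1.0, 0, 0, 0, 0]]]'

```text
clock: 36.28
position: [0.6027, -0.1749, 0.2341]
eef_rot: [-179.9, -0.1, 101.9]
wrist_force: [0.1, 1.0, 0.5]
grip_width: 0.0
gripper_force: 0.0
```

Run:
```python
from h import *
s=snapshot("top");c=snapshot("scene")
a=cv2.resize(s["frame"][150:290,240:360],None,fx=3.3,fy=3.3,interpolation=3)
b=cv2.resize(c["frame"][150:270,220:340],None,fx=3.3,fy=3.3,interpolation=3)
im=np.zeros((470,800,3),np.uint8);im[:a.shape[0],:a.shape[1]]=a;im[:b.shape[0],400:400+b.shape[1]]=b
cv2.imwrite("pics/c5.png",im)
```

```text
(no output)
```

View pics/c5.png

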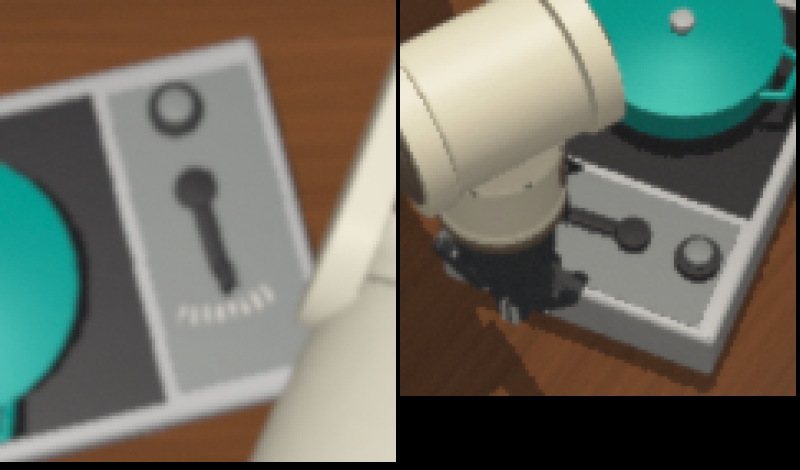

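The crop shows the lever one notch beyond its starting place, pointing at tick 4 (tab end at (230,288)). The button is up and the pot hasn't moved, so I'll hand the job in.

```bash
python3 -c "
from h import *
print(order.sign_off())"
```

```text
the job is handed in; nothing more can be done
None
```

The job is handed in, though the hand-in gave no verdict: the lever was held on its end stop at about 11 N for over half a second, then clicked one notch at a time to the fourth. The start button was then pressed fully down and released, highest measured push about 11 N, and the robot was clear of everything at about 36 s.

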